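Close the paint tin with the sprung lever press

TASK

One of the three tins on the turntable still has its lid standing proud. Push the turntable round until that tin is centred under the press pad, pull the sprung lever all the way down so the press (not your fingers) pushes the lid fully home, then let the lever rise slowly back to its top stop, keeping hold of it for about two seconds or longer and never letting it snap up. Leave the tin under the pad, the lever up and the other things on the bench where they were.

Things in the scene. Friction and masses are not known exactly. Their poses are not given: they have to be found in the camera images.
- station: Lid-closing station fixed to the bench: dark base plate 380 x 440 x 12 mm with a turntable and, on its +y side, a lever press with a lamp. Origin on the turntable's axis at bench height; +z up, own -x faces the robot. A grey column (x 125 to 200, y 57 to 133 mm here, 202 mm high, with a 26 mm wide mast to 432 mm) at the back holds the hinge and, by a boom, the lamp.
- turntable (a joint): Angle of the turntable (rad), counter-clockwise from above positive; 0 = the tin with the proud lid exactly under the pad. Starts at 0.6 to 1.5. Turns freely both ways with light friction (about 1.5 N at the posts) and stays where left.
- rim_post (a point): Top-end centre of the rim post that stands diametrically opposite the tin with the proud lid: on the post's axis, 109 mm above the bench. It moves with the turntable.
- lid_top (a point): Centre of the upper face of the proud lid: a flat steel lid, 64 mm diameter, on its tin, 142 mm above the bench at the start (12 mm above the rim), 130 mm when home, level with the rim like the two other lids.
- lid (a joint): How far the lid has been pressed in (m): 0 = proud, 0.012 = home. Resists with about 12 N and stays where it is left.
- press_spot (a point): Fixed point where the pad lands: centre of the pad's face when the lever is fully down, 130 mm above the bench, at (0, 95) mm in the station frame. The pad is a 60 mm rubber disc under the lever arm.
- lever (a joint): Lever angle (rad): 0 = raised at its top stop (start), 0.5 = fully down, arm level. Sprung: about 1 N at the handle at the top, 8 N at the bottom, plus about 8 N while the pad pushes the lid in (last 0.1 rad). Let go when down it snaps up at several rad/s; let go within 0.05 rad of the top it only drifts to the stop.
- lever_hinge (a point): Centre of the lever's hinge, whose axis is the station's y: at (150, 95, 175) mm in the station frame. The arm points from here to the station's -x, raised 0.5 rad at the top.
- lever_grip (a point): Middle of the handle's free length, on its axis: a round black rubber bar, 18 mm diameter, parallel to station y, sticking out about 105 mm from the arm's end to +y. This point is 240 mm from the hinge axis and 60 mm to +y of the arm's centre line; 290 mm above the bench when raised, 175 mm when down. Moves with the lever.
- varnish_can: Bystander, to be left alone: closed can, 60 mm diameter, 90 mm high, on the base plate's right edge, behind the middle. Origin: centre of its underside.
- tape_roll: Bystander, to be left alone: cardboard ring lying flat, 96 mm diameter, 48 mm high, on the base plate below the handle. Origin: centre of its underside.
- jar: Bystander, to be left alone: jar, 56 mm diameter, 90 mm high, on the base plate's left edge, beside the column. Origin: centre of its underside.
- spray: Bystander, to be left alone: bottle, 66 mm diameter, 210 mm high, at the left of the bench. Origin: centre of its underside.
- brush_a: Bystander, to be left alone: paint brush 200 mm long lying at the left. Origin: middle of the brush, on the bench.
- brush_b: Bystander, to be left alone: paint brush 200 mm long lying at the right. Origin: middle of the brush, on the bench.
- tub: Bystander, to be left alone: pale open pot with two small ear handles, 120 mm wide at the rim, 120 mm high, at the right. Origin: centre of its underside.
- disc (a point): Fixed point on the turntable's axis, on the top of its wood disc (radius 148 mm, 34 mm above the bench). It carries three equal tins fixed to it (75 mm wide, rims 130 mm above the bench, centres 95 mm from the axis, 120 degrees apart). Midway between tins stand three round steel rim posts (16 mm diameter, 130 mm from the axis, tops 109 mm above the bench) for turning it.
- lamp (a point): Centre of the underside of the lamp box (60 x 160 x 28 mm, long side along station y), 394 mm above the bench, at (-21, 160) mm in the station frame. It hangs right above the raised handle, so the handle is reached with the tool leaning back towards the robot, about 30 to 45 degrees from vertical.

How it is judged:
On the way, in this order (a step that is already met when the one before it is completed fails the run):
1. the tin with the proud lid stands under the pad, at rest (horizontal distance between lid_top and press_spot below 0.015 m and value of joint lid below 0.004 m and velocity of joint turntable between -0.1 and 0.1 rad/s), for 0.2 s.
2. the lever is pulled fully down over that tin and the lid is home (horizontal distance between lid_top and press_spot below 0.015 m and value of joint lid above 0.009 m and value of joint lever above 0.45 rad), for 0.1 s.
At the end, for the whole second after the job is handed in: The lid is pressed in to within 3 mm of home, its tin is within 15 mm of the spot under the pad, and the lever rests within 0.05 rad of its top stop (horizontal distance between lid_top and press_spot below 0.015 m and value of joint lid above 0.009 m and value of joint lever below 0.05 rad and velocity of joint lever above -0.1 rad/s); the robot touches nothing.
It fails at once if the lever rises faster than 0.9 rad/s (it is let snap back) (velocity of joint lever below -0.9 rad/s).
It fails at once if the robot itself presses on the proud lid (more than 4 N) (contact force between any of the arm, the fingers and lid above 4 N).
It fails at once if a bystander is pushed more than 40 mm (distance of any of varnish_can, tape_roll, jar, spray, brush_a, brush_b, tub from where it was at the start of the episode above 0.04 m).
It also fails if it takes over 64 s, if anything falls off the work surface, if the arm or the gripper's body presses on something with over 40 N, if the wrist force passes 120 N, or if a joint passes its speed limit or range.

ROBOT

A 6-joint arm with a two-finger parallel gripper is mounted at the origin on the work surface. World frame = base frame: x ahead of the robot, y to its left, z up, the work surface at z = 0. Lengths are in m, angles in rad, forces in N, time in s.
With the tool pointing down it reaches from about 0.3 to 0.775 m from the base axis. Payload 14.6 kg.
Tool frame: the origin (TCP) lies midway between the tips of the shut fingers; the grasp point (between the pads) lies 19 mm behind it (ctrl.pinch_z is the distance from the TCP to the grasp point, in m); z points along the fingers, y is the line along which they close (so a half turn about z gives the same grasp; the last joint's range is limited). The gripper opens to 94 mm and grips with 3 to 60 N. Pads are 16 mm wide; open, the fingers measure 119 mm over their backs; the gripper's body (75 mm by 177 mm) begins 78 mm behind the grasp point.
Start: joints at [-1.388, 0.3, 1.521, -0, 1.321, -0.067], TCP at [0.136, -0.533, 0.205] pointing down, gripper open.
Joint ranges: [-3.03, 3.03], [-0.79, 2.21], [0.23, 2.52], [-1.04, 4.18], [0, 3.07], [-2.55, 2.55]. Speed limits (rad/s): [2.22, 2.22, 2.57, 3.14, 3.14, 3.14].

INTERFACE

Orientations are given as [roll, pitch, yaw] about the fixed x, y, z axes, in that order (R = Rz(yaw) Ry(pitch) Rx(roll)).
In Python, from station import ctrl gives the robot as it stands.
- The arm moves only by the tool jog_arm, never from a script. Its argument "motion" is a list of rows, each a list of 7 numbers: the shift along the tool's x, y, z in m, then the turn, a rotation vector about the tool's x, y, z in rad, then the opening, from -1 (shut) to 1 (fully open). In form: [[tx, ty, tz, rx, ry, rz, gripper], ...]. A call has 1 to 5 rows; each row shifts and turns the commanded pose from where the row before left it, along the tool's axes as they then stand; what a row does not reach is not made up. A row lasts 1/10 s, in which the tool goes at most 50 mm and 8.59 degrees, less where a joint would pass 70% of its speed; a pose out of reach is approached as far as the arm can. A call is refused whole if a number of a shift passes 0.05 or a number of a turn 0.15, either way. A call with a gripper value outside its range is refused whole. The fingers move at their own pace and stop on an object; "squeeze" is the grip in N (left out, the last holds). Time passes only in rows, so rows that do not move let the fingers close. It gives the time, the measured TCP pose, the force, the opening and the grip force at its end, in the units of the state.
- ctrl.get_obs(): the state, without advancing time (a new reading comes with each control period).
- ctrl.camera(name): name is "scene" or "top" or "wrist"; returns the picture (400x640x3 uint8, red, green, blue); there is no depth.
- ctrl.camera_model(name): a dict with "intrinsics" (3x3 intrinsics, pixels), "rvec" (rotation vector, rad) and "tvec" (3), from world to camera coordinates, as OpenCV has them. Camera axes: x right, y down, z forward; pixel columns grow to the right and rows downward; lengths in m; the calibration is good to about 2 mm. The wrist camera is an equidistant fisheye: a pixel r from the principal point sees the ray r / f radians off the axis. A picture is of the moment at which its call begins: read the wrist's pose just before it. camera_model takes no time and is no camera call; for the wrist camera it gives the pose at the moment of the call.
- ctrl.hand_in(): hands the job in; it is judged then, once.
The state is a dict: "time_s": time; "qpos": joint angles; "joint_vel": joint speeds; "tau": joint torques, N m; "ee_pos": TCP position; "eef_rot": TCP orientation; "force": force on the tool from outside, world axes, zero at the start; "moment": the same for the moment, N m; "grip_width": finger opening in m; "grip_force": force on a finger pad.
Only numpy, scipy, OpenCV 4.12 (cv2) and the standard library are available. Lean on these libraries where they do the work, as an engineer would, in place of code of your own. Each camera call takes 0.05 s, during which the arm holds its last target. There are 200 camera calls.

## Working session

There is one attempt and no reset: what is moved stays moved. The work goes in short steps, Python scripts to look and compute and a tool call to move; the robot and the scene stay as the last step left them, time stands still between calls to the robot, and variables do not carry over. Pictures are saved under pics/ and viewed, at most 10 in all, crops included, and the job is handed in when it is done.

Besides the shell and the picture viewer there is one more tool, called after "Emit:" as a command line: name --pt "numbers of a row" for each row, then --argument value for the rest. jog_arm: Moves the arm, as the interface text tells. Its arguments: {"type":"object","properties":{"motion":{"type":"array"},"squeeze":{"type":"number"}},"required":["motion"]}

```bash
ls; mkdir -p pics
python3 - <<'E'
from station import ctrl
import cv2,numpy as np
for n in("scene","top"):
    im=ctrl.camera(n);cv2.imwrite(f"pics/{n}0.png",im[:,:,::-1])
    m=ctrl.camera_model(n);R=cv2.Rodrigues(np.array(m["rvec"],float))[0];print(n,m["intrinsics"],-R.T@np.array(m["tvec"]).ravel())
o=ctrl.get_obs();print(o)
E
```

```text
pics
scene [[472.9411791    0.         332.47405991]
 [  0.         472.9411791  193.99813276]
 [  0.           0.           1.        ]] [ 1.88244448 -0.33589799  1.40679003]
top [[457.26982335   0.         325.63661731]
 [  0.         457.26982335 197.08790403]
 [  0.           0.           1.        ]] [0.45950895 0.00321674 1.60492002]
{'time_s': 0.1, 'qpos': array([-1.38759686e+00,  3.00429374e-01,  1.52149497e+00,  1.54771716e-05,
        1.32068040e+00, -6.65936975e-02]), 'joint_vel': array([-0.00073553, -0.00188766, -0.00123825, -0.00091055, -0.00128077,
        0.00029684]), 'tau': array([ 8.85029931e-04, -5.32644796e+01, -3.53282976e+01,  7.09212665e-02,
        2.35120731e-02, -6.67363543e-05]), 'ee_pos': array([ 0.13592611, -0.53271132,  0.20494564]), 'eef_rot': array([-3.14058380e+00, -8.23074894e-05,  2.49789281e-01]), 'force': array([-0.22929503, -0.84524932,  0.09990219]), 'moment': array([0.02444801, 0.01909972, 0.01874984]), 'grip_force': 0.0, 'grip_width': 0.09412047632154971}
```

View pics/scene0.png

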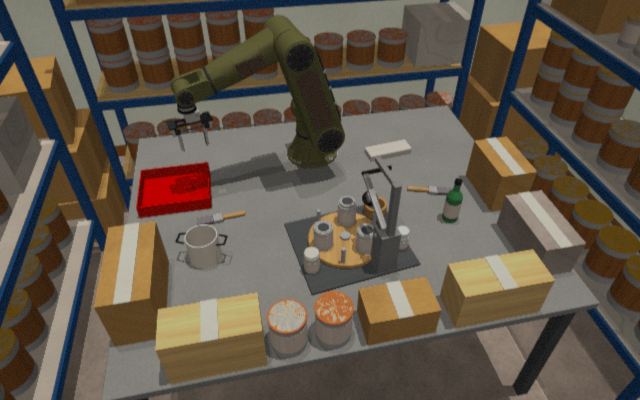

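View pics/top0.png

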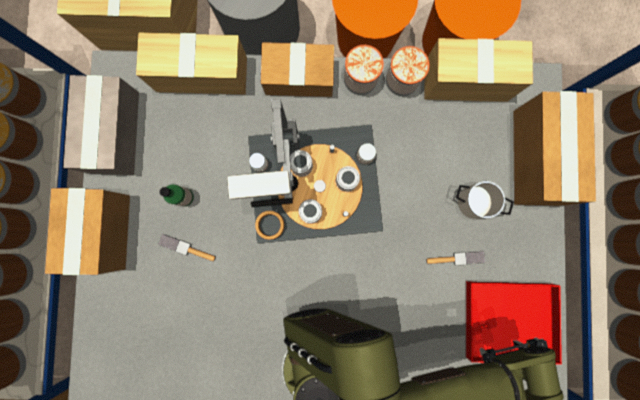

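The scene view shows the station around (345,240). In the top view the plate corners are near (249,135), (373,125), (382,232) and (257,243), with the disc at about (320,186). I'll enlarge the station in both views.

Run:
```python
import cv2,numpy as np
a=cv2.imread("pics/top0.png")[95:255,220:400];b=cv2.imread("pics/scene0.png")[155:295,275:435]
a=cv2.resize(a,None,fx=3.7,fy=3.7,interpolation=cv2.INTER_CUBIC);cv2.imwrite("pics/topc.png",a)
b=cv2.resize(b,None,fx=4,fy=4,interpolation=cv2.INTER_CUBIC);cv2.imwrite("pics/scenec.png",b)
```

```text
(no output)
```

View pics/topc.png

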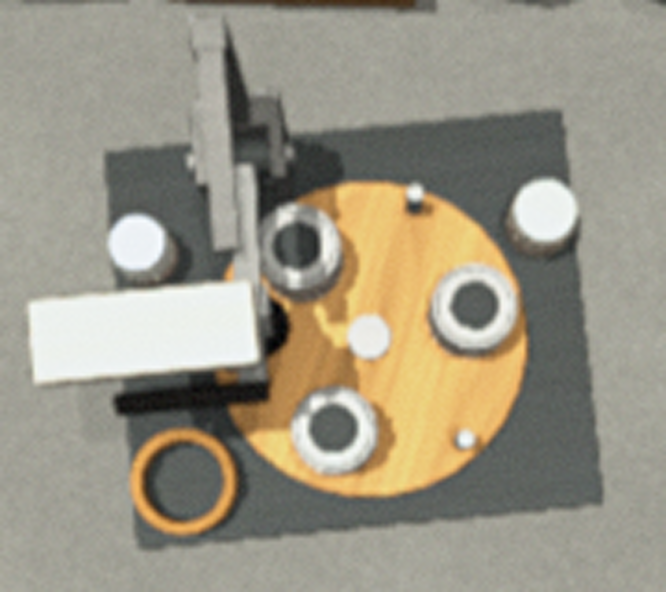

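View pics/scenec.png

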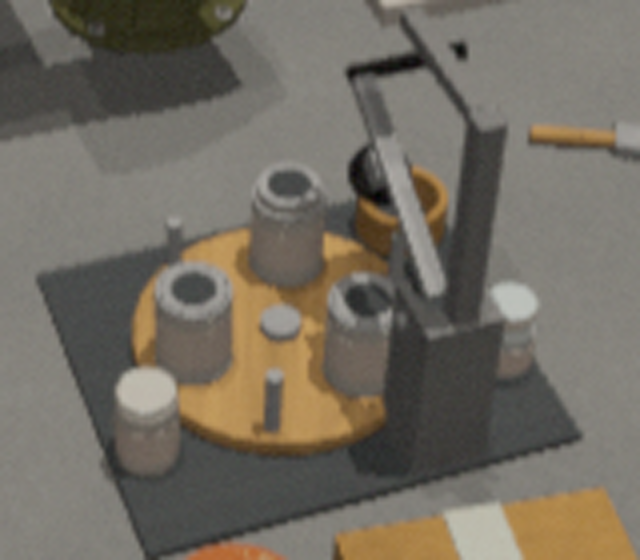

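The three tins are at crop (300,250), (475,308) and (335,430), and two posts are at (415,192) and (465,438). The proud-lid tin has to lie 0.6–1.5 rad counter-clockwise of the pad. That makes it the robot-side tin (335,430), which also looks taller in the scene view.

```bash
cat > h.py <<'E'
import cv2,numpy as np
from station import ctrl
from scipy.optimize import least_squares
def ray(n,uv):
    m=ctrl.camera_model(n);R=cv2.Rodrigues(np.array(m["rvec"],float))[0];K=np.array(m["intrinsics"])
    return -R.T@np.array(m["tvec"]).ravel(), R.T@np.linalg.inv(K)@np.array([*uv,1.])
def cast(n,uv,z):
    c,d=ray(n,uv);return (c+d*(z-c[2])/d[2])[:2]
E
python3 - <<'E'
from h import *
f=lambda p:np.array(p)/3.7+[220,95]-.5+.5/3.7
T=lambda p,z:cast("top",f(p),z)
pl=[T(p,.012) for p in[(105,152),(562,110),(603,502),(138,548)]]
print("plate",np.round(pl,3), [round(float(np.linalg.norm(pl[i]-pl[i-1])),3) for i in range(4)],"ctr",np.mean(pl,0))
ang=lambda v:np.arctan2(v[1],v[0])
print("yaws",ang(pl[0]-pl[1])-np.pi/2,ang(pl[3]-pl[2])-np.pi/2,ang(pl[0]-pl[3]),ang(pl[1]-pl[2]))
P=[(T((335,430),.142),.095,0),(T((475,308),.130),.095,2*np.pi/3),(T((300,250),.130),.095,-2*np.pi/3),(T((415,196),.109),.13,np.pi),(T((465,438),.109),.13,np.pi/3)]
P[3]=(T((415,190),.109),.13,np.pi)
r=lambda x:np.concatenate([p-(x[:2]+q*np.array([np.cos(x[2]+a),np.sin(x[2]+a)])) for p,q,a in P])
s=least_squares(r,[.46,0,2.8]);print("ctr,phi",s.x,"res mm",np.round(r(s.x)*1e3,1))
# disc outline
im=ctrl.camera("top");h=cv2.cvtColor(im,cv2.COLOR_RGB2HSV);m=cv2.inRange(h,(8,110,110),(25,255,255));
m[:, :270]=0;m[:,370:]=0;m[:140]=0;m[250:]=0
c=max(cv2.findContours(m,0,2)[0],key=cv2.contourArea);print("disc circle",cv2.minEnclosingCircle(c))
print("disc",cast("top",cv2.minEnclosingCircle(c)[0],.034))
h0,h1=T((115,403),.29),T((268,390),.29);print("handle",h0,h1,ang(h0-h1)-np.pi/2,np.linalg.norm(h0-h1))
print("post",P[3][0],"tape",T((184,482),.048),"can",T((545,210),.09))
E
```

```text
plate [[ 0.799  0.27 ]
 [ 0.852 -0.165]
 [ 0.478 -0.21 ]
 [ 0.424  0.225]] [0.377, 0.438, 0.376, 0.438] ctr [0.63812951 0.0299965 ]
yaws 0.12062779905002641 0.1235278660529533 0.1207475230415726 0.11996507698813139
ctr,phi [0.62392707 0.01308551 2.84647841] res mm [-0.2 -0.3 -1.7  0.3 -2.3 -2.1  2.9  0.4  1.3  1.8]
disc circle ((319.53790283203125, 186.3549041748047), 42.715511322021484)
disc [0.62365007 0.01318581]
handle [0.54196261 0.20818048] [0.55519068 0.08963867] 0.11113017803716385 0.11927758350277663
post [ 0.75125624 -0.02433662] tape [0.4861783  0.17990541] can [ 0.73981802 -0.14295388]
```

The points agree with each other to within 3 mm:

| Quantity | Value |
|---|---|
| Turntable axis | (0.624, 0.013) |
| Station yaw | 0.121 rad |
| Turntable angle | about 1.15 rad |
| Rim post | about (0.748, -0.025) |

I'll grip the rim post radially and swing it clockwise.

Emit:
jog_arm --pt "0 0 0 0 0 -0.146 1" --pt "0 0 0 0 0 -0.146 1" --pt "0 0 0 0 0 -0.146 1" --pt "0 0 0 0 0 -0.146 1" --pt "0 0 0 0 0 -0.146 1"

```text
time_s: 0.65
ee_pos: [0.136, -0.5328, 0.2052]
eef_rot: [-3.141, -0.0, 0.986]
force: [0.0, -0.6, -0.1]
grip_width: 0.0943
grip_force: 0.0
```

Emit:
jog_arm --pt "0 0 0 0 0 -0.148 1" --pt "0 0 0 0 0 -0.148 1" --pt "0.033 0.022 0 0 0 0 1" --pt "0.033 0.022 0 0 0 0 1" --pt "0.033 0.022 0 0 0 0 1"

```text
time_s: 1.15
ee_pos: [0.2286, -0.4563, 0.2052]
eef_rot: [-3.141, -0.0, 1.275]
force: [0.2, -0.8, 0.0]
grip_width: 0.0938
grip_force: 0.0
```

Emit:
jog_arm --pt "0.033 0.022 0 0 0 0 1" --pt "0.033 0.022 0 0 0 0 1" --pt "0.033 0.022 0 0 0 0 1" --pt "0.033 0.022 0 0 0 0 1" --pt "0.033 0.022 0 0 0 0 1"

```text
time_s: 1.65
ee_pos: [0.3821, -0.3302, 0.2054]
eef_rot: [-3.141, -0.0, 1.276]
force: [-0.1, -0.7, 0.6]
grip_width: 0.0938
grip_force: 0.0
```

Emit:
jog_arm --pt "0.033 0.022 0 0 0 0 1" --pt "0.033 0.022 0 0 0 0 1" --pt "0.033 0.022 0 0 0 0 1" --pt "0.033 0.022 0 0 0 0 1" --pt "0.033 0.022 0 0 0 0 1"

```text
time_s: 2.15
ee_pos: [0.5354, -0.2043, 0.2053]
eef_rot: [-3.141, -0.0, 1.276]
force: [-0.8, -0.4, 0.1]
grip_width: 0.0944
grip_force: 0.0
```

Emit:
jog_arm --pt "0.033 0.022 0 0 0 0 1" --pt "0.033 0.022 0 0 0 0 1" --pt "0.033 0.022 0 0 0 0 1" --pt "0.033 0.022 0 0 0 0 1" --pt "0 0 0 0 0 0 1"

```text
time_s: 2.65
ee_pos: [0.6588, -0.1016, 0.204]
eef_rot: [-3.14, -0.0, 1.279]
force: [0.3, -0.2, -0.7]
grip_width: 0.0941
grip_force: 0.0
```

Run:
```python
from h import *
o=ctrl.get_obs();print(o["time_s"],o["ee_pos"],o["eef_rot"],o["qpos"])
im=ctrl.camera("wrist");cv2.imwrite("pics/w1.png",im[:,:,::-1]);m=ctrl.camera_model("wrist");print(m)
```

```text
2.65 [ 0.65883879 -0.10160802  0.20397595] [-3.14016931e+00 -3.68061730e-04  1.27930084e+00] [-2.08145457e-01  5.69631572e-01  1.14313741e+00  4.90117094e-04
  1.43021144e+00  8.32807546e-02]
{'intrinsics': array([[309.70691629,   0.        , 321.38255977],
       [  0.        , 309.70691629, 196.95670108],
       [  0.        ,   0.        ,   1.        ]]), 'rvec': array([-2.82994818,  0.41784275,  0.06088034]), 'tvec': array([-0.65868772,  0.05959455,  0.41662094])}
```

View pics/w1.png

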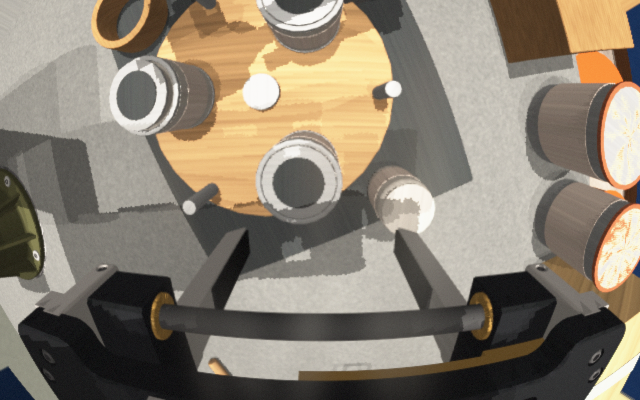

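The wrist view shows the rim post's top at (393,89), the proud-lid tin at about (140,95), the other post at (190,207) and the hub at (261,91). I'll refine the post position from this view.

```bash
cat >> h.py <<'E'
def wcast(uv,z):
    m=ctrl.camera_model("wrist");R=cv2.Rodrigues(np.array(m["rvec"],float))[0];K=np.array(m["intrinsics"])
    d=(np.array(uv)-K[:2,2])/K[0,0];t=np.hypot(*d);v=np.array([*(d/t*np.sin(t)),np.cos(t)]);d=R.T@v;c=-R.T@np.array(m["tvec"]).ravel()
    return (c+d*(z-c[2])/d[2])[:2]
E
python3 - <<'E'
from h import *
a=wcast((393,89),.109);b=wcast((190,207),.109);l=wcast((141,95),.142);c=np.array([.624,.013])
for p in(a,b,l):v=p-c;print(p,np.hypot(*v),np.arctan2(v[1],v[0]))
print(wcast((408,205),.09))
o=ctrl.get_obs();y=o["eef_rot"][2];d=a-o["ee_pos"][:2];print("tool dxy",np.cos(y)*d[0]+np.sin(y)*d[1],np.sin(y)*d[0]-np.cos(y)*d[1])
E
```

```text
[ 0.74706301 -0.0237115 ] 0.12842211222476863 -0.2899099302674628
[ 0.53018855 -0.07279886] 0.12712998395808223 -2.400775934172581
[0.538529   0.04094377] 0.08992300435841262 2.8256083201769457
[ 0.73823492 -0.1394464 ]
tool dxy 0.10202015633549275 0.06273404366321234
```

Emit:
jog_arm --pt "0.02 0.0125 0 0 0 0 1" --pt "0.02 0.0125 0 0 0 0 1" --pt "0.02 0.0125 0 0 0 0 1" --pt "0.02 0.0125 0 0 0 0 1" --pt "0 0 0 0 0 0 1"

```text
time_s: 3.2
ee_pos: [0.7285, -0.0421, 0.2047]
eef_rot: [-3.141, 0.0, 1.277]
force: [-0.6, -0.8, -0.4]
grip_width: 0.0939
grip_force: 0.0
```

Emit:
jog_arm --pt "0.011 0.007 0 0 0 0 1" --pt "0.011 0.007 0 0 0 0 1" --pt "0 0 0.02 0 0 0 1" --pt "0 0 0.02 0 0 0 1" --pt "0 0 0 0 0 0 1"

```text
time_s: 3.7
ee_pos: [0.7461, -0.0273, 0.1624]
eef_rot: [-3.137, 0.001, 1.275]
force: [-0.3, -0.1, 0.1]
grip_width: 0.0941
grip_force: 0.0
```

Emit:
jog_arm --pt "0 0 0.02 0 0 0 1" --pt "0 0 0.02 0 0 0 1" --pt "0 0 0.02 0 0 0 1" --pt "0 0 0.013 0 0 0 1" --pt "0 0 0 0 0 0 1"

```text
time_s: 4.2
ee_pos: [0.747, -0.0265, 0.0914]
eef_rot: [-3.139, 0.001, 1.275]
force: [-0.2, 0.0, 0.3]
grip_width: 0.0939
grip_force: 0.0
```

Emit:
jog_arm --pt "0 0 0 0 0 0 -1" --pt "0 0 0 0 0 0 -1" --pt "0 0 0 0 0 0 -1" --pt "0 0 0 0 0 0 -1" --pt "0 0 0 0 0 0 -1" --squeeze 10

```text
time_s: 4.7
ee_pos: [0.7479, -0.0259, 0.0928]
eef_rot: [3.141, -0.0, 1.276]
force: [0.8, 0.7, -0.4]
grip_width: 0.0573
grip_force: 0.0
```

Emit:
jog_arm --pt "0 0 0 0 0 0 -1" --pt "0 0 0 0 0 0 -1" --pt "0 0 0 0 0 0 -1" --pt "0 0 0 0 0 0 -1" --pt "0 0 0 0 0 0 -1"

```text
time_s: 5.2
ee_pos: [0.7478, -0.0259, 0.0924]
eef_rot: [-3.142, -0.0, 1.276]
force: [0.6, 0.6, -0.8]
grip_width: 0.0173
grip_force: 0.0
```

Emit:
jog_arm --pt "0 0 0 0 0 0 -1" --pt "0 0 0 0 0 0 -1" --pt "0 0 0 0 0 0 -1"

```text
time_s: 5.5
ee_pos: [0.7478, -0.0259, 0.0924]
eef_rot: [-3.141, 0.0, 1.276]
force: [-0.7, -0.2, 0.2]
grip_width: 0.0155
grip_force: 10.0
```

Post gripped at a 16 mm opening. Swinging it clockwise at 0.07 rad per row.

Emit:
jog_arm --pt "-0.0091 -0.0003 0 0 0 0.07 -1" --pt "-0.0091 -0.0003 0 0 0 0.07 -1" --pt "-0.0091 -0.0003 0 0 0 0.07 -1" --pt "-0.0091 -0.0003 0 0 0 0.07 -1" --pt "-0.0091 -0.0003 0 0 0 0.07 -1"

```text
time_s: 6.0
ee_pos: [0.7263, -0.0652, 0.0924]
eef_rot: [-3.138, 0.0, 0.924]
force: [-10.4, 8.5, 4.4]
grip_width: 0.0151
grip_force: 10.0
```

Emit:
jog_arm --pt "-0.0091 -0.0003 0 0 0 0.07 -1" --pt "-0.0091 -0.0003 0 0 0 0.07 -1" --pt "-0.0091 -0.0003 0 0 0 0.07 -1" --pt "-0.0091 -0.0003 0 0 0 0.07 -1" --pt "-0.0091 -0.0003 0 0 0 0.07 -1"

```text
time_s: 6.5
ee_pos: [0.6931, -0.0946, 0.0923]
eef_rot: [-3.136, 0.0, 0.574]
force: [-9.9, 17.4, 5.4]
grip_width: 0.0155
grip_force: 10.0
```

Emit:
jog_arm --pt "-0.0091 -0.0003 0 0 0 0.07 -1" --pt "-0.0091 -0.0003 0 0 0 0.07 -1" --pt "-0.0091 -0.0003 0 0 0 0.07 -1" --pt "-0.0091 -0.0003 0 0 0 0.07 -1" --pt "0 0 0 0 0 0 -1"

```text
time_s: 7.0
ee_pos: [0.66, -0.1098, 0.0923]
eef_rot: [-3.136, 0.002, 0.294]
force: [-7.0, 18.9, 2.9]
grip_width: 0.0172
grip_force: 10.0
```

Emit:
jog_arm --pt "-0.007 -0.0015 0 0 0 0.055 -1" --pt "-0.007 -0.0015 0 0 0 0.055 -1" --pt "-0.007 -0.0015 0 0 0 0.055 -1" --pt "0 0 0 0 0 0 -1" --pt "0 0 0 0 0 0 -1"

```text
time_s: 7.5
ee_pos: [0.6399, -0.1129, 0.0923]
eef_rot: [-3.141, 0.001, 0.132]
force: [-1.0, 4.0, -1.1]
grip_width: 0.0157
grip_force: 10.0
```

Run:
```python
from h import *
for n,(y0,y1,x0,x1) in dict(top=(95,255,220,400),wrist=(0,400,0,640)).items():
    im=ctrl.camera(n)[y0:y1,x0:x1,::-1];cv2.imwrite(f"pics/{n}2.png",cv2.resize(im,None,fx=3.7,fy=3.7,interpolation=2) if n=="top" else im)
```

```text
(no output)
```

View pics/top2.png

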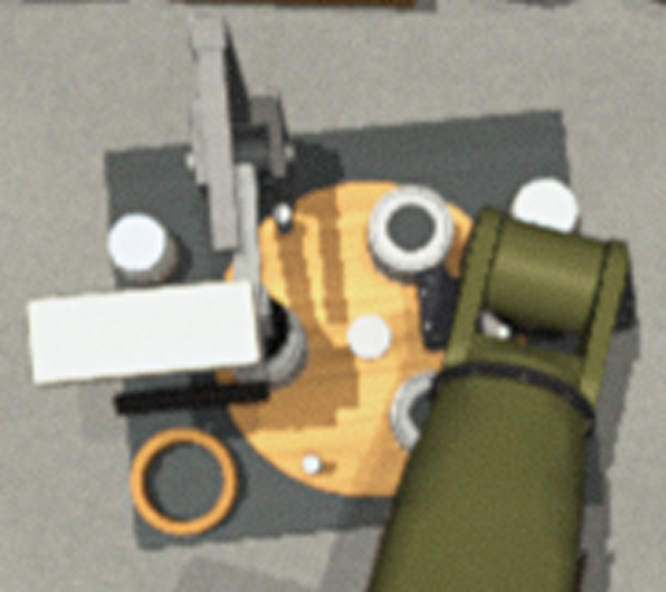

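View pics/wrist2.png

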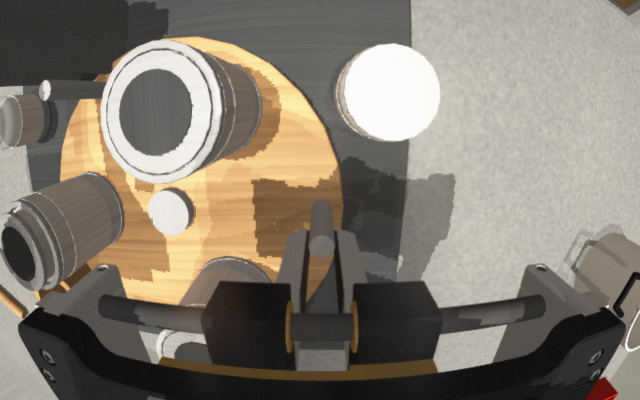

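The tin now sits by the pad, at about (280,345) in the top crop, with free posts at (283,213) and (312,464) and a tin at (411,232). Checking the angle from those:

Run:
```python
from h import *
f=lambda p:np.array(p)/3.7+[220,95]-.5+.5/3.7
P=[(cast("top",f((411,231)),.13),.095,-2*np.pi/3),(cast("top",f((283,213)),.109),.13,-np.pi/3),(cast("top",f((312,464)),.109),.13,np.pi/3)]
for p,r,a in P:
    v=p-[.624,.013];print(p,np.hypot(*v),np.angle(np.exp(1j*(np.arctan2(v[1],v[0])-a-.121-np.pi/2))))
for uv,z,a in [((163,111),.13,-2*np.pi/3),((321,247),.109,np.pi),((19,250),.142,0)]:
    p=wcast(uv,z);v=p-[.624,.013];print("w",p,np.hypot(*v),np.angle(np.exp(1j*(np.arctan2(v[1],v[0])-a-.121-np.pi/2))))
```

```text
[ 0.71050604 -0.02131257] 0.09306260287530399 0.02498416057733022
[0.7272437  0.09309742] 0.13067080442035028 0.015216680032605902
[0.50387427 0.06067053] 0.1292388146609002 0.02482070807318526
w [ 0.71364675 -0.02386513] 0.09693079098614145 0.012451899339213979
w [ 0.644373   -0.11124657] 0.12590579302015253 0.04152600851429635
w [0.6152055  0.10584538] 0.09326096740809695 -0.026559750452548547
```

Residual is about 0.02 rad, or 2 mm at the tin, which is well within tolerance. I'll release, hold briefly and withdraw.

Emit:
jog_arm --pt "0 0 0 0 0 0 0.1" --pt "0 0 0 0 0 0 0.1" --pt "0 0 0 0 0 0 0.1" --pt "0 0 0 0 0 0 0.1" --pt "0 0 -0.01 0 0 0 0.1"

```text
time_s: 8.1
ee_pos: [0.6394, -0.1133, 0.1016]
eef_rot: [-3.141, 0.002, 0.131]
force: [-0.5, 0.4, 0.8]
grip_width: 0.0509
grip_force: 0.0
```

Emit:
jog_arm --pt "0 0 -0.03 0 0 0 1" --pt "0 0 -0.04 0 0 0 1" --pt "0 0 -0.04 0 0 0 1" --pt "0 0 -0.04 0 0 0 1" --pt "0 0 -0.04 0 0 0 1"

```text
time_s: 8.6
ee_pos: [0.6396, -0.1133, 0.2952]
eef_rot: [3.141, -0.001, 0.131]
force: [-0.1, 0.6, 0.1]
grip_width: 0.0882
grip_force: 0.0
```

Emit:
jog_arm --pt "-0.04 -0.018 0 0 0 0 1" --pt "-0.04 -0.018 0 0 0 0 1" --pt "-0.04 -0.018 0 0 0 0 1" --pt "-0.04 -0.018 0 0 0 0 1" --pt "-0.04 -0.018 0 0 0 0 1"

```text
time_s: 9.1
ee_pos: [0.4281, -0.0498, 0.2931]
eef_rot: [3.141, -0.001, 0.131]
force: [0.3, 0.6, 1.6]
grip_width: 0.0945
grip_force: 0.0
```

Emit:
jog_arm --pt "0 0 0 0 0 -0.145 1" --pt "0 0 0 0 0 -0.145 1" --pt "0 0 0 0 0 -0.145 1" --pt "0 0 0 0 0 -0.145 1" --pt "0 0 0 0 0 -0.145 1"

```text
time_s: 9.6
ee_pos: [0.4299, -0.0502, 0.2934]
eef_rot: [3.14, -0.001, 0.862]
force: [0.5, 0.7, -0.2]
grip_width: 0.0942
grip_force: 0.0
```

Emit:
jog_arm --pt "0 0 0 0 0 -0.145 1" --pt "0 0 0 0 0 -0.145 1" --pt "0 0 0 0 0 -0.145 1" --pt "0 0 0 0 0 -0.145 1" --pt "0 0 0 0 0 -0.145 1"

```text
time_s: 10.1
ee_pos: [0.4299, -0.0502, 0.2934]
eef_rot: [3.14, 0.0, 1.587]
force: [-0.0, 0.1, 0.5]
grip_width: 0.0937
grip_force: 0.0
```

Emit:
jog_arm --pt "0 0 0 0 0 -0.105 1" --pt "0 0 0 -0.145 0 0 1" --pt "0 0 0 -0.145 0 0 1" --pt "0 0 0 -0.145 0 0 1" --pt "0 0 0 -0.145 0 0 1"

```text
time_s: 10.6
ee_pos: [0.43, -0.0503, 0.2941]
eef_rot: [2.554, 0.002, 1.685]
force: [0.4, 0.7, 0.4]
grip_width: 0.0941
grip_force: 0.0
```

Emit:
jog_arm --pt "0 0 0 -0.145 0 0 1" --pt "0 0 0 -0.145 0 0 1" --pt "0 0 0 0 0 0 1"

```text
time_s: 10.9
ee_pos: [0.4286, -0.0499, 0.2916]
eef_rot: [2.27, -0.001, 1.685]
force: [0.8, -0.1, 0.4]
grip_width: 0.0939
grip_force: 0.0
```

```bash
cat >> h.py <<'E'
from scipy.spatial.transform import Rotation as Ro
def pose():
    o=ctrl.get_obs();return np.array(o["ee_pos"]),Ro.from_euler("xyz",o["eef_rot"]).as_matrix(),o
E
python3 - <<'E'
from h import *
p,R,o=pose();print(p,R.round(3).tolist(),o["qpos"])
for t in([.465,.150,.357],[.5565,.161,.280]): print(R.T@(np.array(t)-p))
im=ctrl.camera("wrist");cv2.imwrite("pics/w3.png",im[:,:,::-1])
E
```

```text
[ 0.42856537 -0.04992442  0.2916258 ] [[-0.114, 0.639, 0.76], [0.993, 0.073, 0.088], [0.001, 0.765, -0.644]] [-0.47607077 -0.48621031  2.26037638  0.70433965  0.71909656 -0.97567497]
[0.19450087 0.0879219  0.00319254]
[0.19492588 0.08829793 0.12328387]
```

Emit:
jog_arm --pt "0.033 0.022 0 0 0 0 1" --pt "0.035 0.0175 0 0 0 0 1" --pt "0.035 0.0175 0 0 0 0 1" --pt "0.035 0.0175 0 0 0 0 1" --pt "0.035 0.0135 0 0 0 0 1"

```text
time_s: 11.45
ee_pos: [0.4646, 0.1124, 0.3553]
eef_rot: [2.276, 0.002, 1.683]
force: [0.5, -1.5, -1.3]
grip_width: 0.0939
grip_force: 0.0
```

Emit:
jog_arm --pt "0.022 0 0 0 0 0 1" --pt "0 0 0 0 0 0 1"

```text
time_s: 11.65
ee_pos: [0.4616, 0.1354, 0.3541]
eef_rot: [2.278, 0.002, 1.687]
force: [0.4, 0.5, -0.5]
grip_width: 0.0944
grip_force: 0.0
```

Run:
```python
from h import *
p,R,o=pose();print(p,R.round(3).tolist(),o["qpos"],R.T@(np.array([.5565,.161,.280])-p))
im=ctrl.camera("wrist");cv2.imwrite("pics/w4.png",im[:,:,::-1])
# expected bar in wrist image
m=ctrl.camera_model("wrist");c=np.array([.5451,.1596,.29])
for k in(-.045,0,.045):
    q=c+k*np.array([-.1207,.9927,0]);uv=cv2.fisheye.projectPoints(q.reshape(1,1,3),np.array(m["rvec"],float),np.array(m["tvec"],float),np.array(m["intrinsics"]),np.zeros(4))[0];print(uv.ravel())
```

```text
[0.46155446 0.13540914 0.35410386] [[-0.116, 0.645, 0.755], [0.993, 0.077, 0.087], [-0.002, 0.76, -0.65]] [ 0.27915041 -0.39619817  2.06080799 -0.21219014  0.63064878  0.2772091 ] [0.01450441 0.00686442 0.12207961]
[329.66839473 224.67293579]
[329.92723651 180.40881183]
[330.07648951 132.91035312]
```

View pics/w4.png

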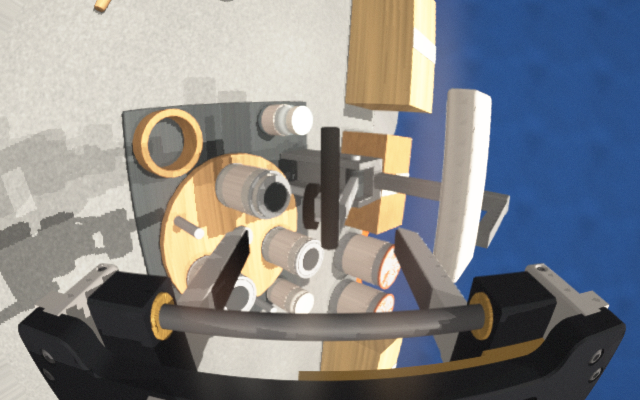

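The bar runs from (330,128) to (330,248) in the wrist view, as predicted. Advancing to grasp it.

Emit:
jog_arm --pt "0.0145 0.007 0 0 0 0 1" --pt "0 0 0.03 0 0 0 1" --pt "0 0 0.03 0 0 0 1" --pt "0 0 0.03 0 0 0 1" --pt "0 0 0 0 0 0 1"

```text
time_s: 12.2
ee_pos: [0.5332, 0.1544, 0.2963]
eef_rot: [2.284, 0.002, 1.683]
force: [0.1, 0.4, 0.3]
grip_width: 0.0937
grip_force: 0.0
```

Run:
```python
from h import *
p,R,o=pose();print(p,o["force"],R.T@(np.array([.5565,.161,.280])-p))
```

```text
[0.53319862 0.15437752 0.29630984] [0.07725725 0.3523243  0.32786606] [0.00400301 0.0032964  0.02873904]
```

Emit:
jog_arm --pt "0.003 0.003 0.014 0 0 0 1" --pt "0 0 0.014 0 0 0 1" --pt "0 0 0 0 0 0 1" --pt "0 0 0 0 0 0 -1" --pt "0 0 0 0 0 0 -1" --squeeze 30

```text
time_s: 12.7
ee_pos: [0.5542, 0.1611, 0.2841]
eef_rot: [2.278, 0.0, 1.685]
force: [-0.0, -0.7, -0.5]
grip_width: 0.0815
grip_force: 0.0
```

Emit:
jog_arm --pt "0 0 0 0 0 0 -1" --pt "0 0 0 0 0 0 -1" --pt "0 0 0 0 0 0 -1" --pt "0 0 0 0 0 0 -1" --pt "0 0 0 0 0 0 -1"

```text
time_s: 13.2
ee_pos: [0.5543, 0.1615, 0.2829]
eef_rot: [2.279, 0.0, 1.686]
force: [0.0, 0.3, 0.3]
grip_width: 0.0416
grip_force: 0.0
```

Emit:
jog_arm --pt "0 0 0 0 0 0 -1" --pt "0 0 0 0 0 0 -1" --pt "0 0 0 0 0 0 -1" --pt "0 0 0 0 0 0 -1"

```text
time_s: 13.6
ee_pos: [0.5544, 0.1615, 0.2829]
eef_rot: [2.279, 0.0, 1.686]
force: [0.6, 0.3, -0.1]
grip_width: 0.0172
grip_force: 30.0
```

Bar gripped. Following the lever arc down at constant tool orientation.

Emit:
jog_arm --pt "0 -0.0117 0.0028 0 0 0 -1" --pt "0 -0.0116 0.0032 0 0 0 -1" --pt "0 -0.0113 0.004 0 0 0 -1" --pt "0 -0.0112 0.0044 0 0 0 -1" --pt "0 0 0 0 0 0 -1"

```text
time_s: 14.1
ee_pos: [0.535, 0.1595, 0.2377]
eef_rot: [2.279, -0.0, 1.687]
force: [-2.9, 1.8, 4.4]
grip_width: 0.0172
grip_force: 30.0
```

Emit:
jog_arm --pt "0 -0.0108 0.005 0 0 0 -1" --pt "0 -0.0107 0.0055 0 0 0 -1" --pt "0 -0.0103 0.006 0 0 0 -1" --pt "0 -0.0101 0.0066 0 0 0 -1" --pt "0 0 0 0 0 0 -1"

```text
time_s: 14.6
ee_pos: [0.526, 0.1587, 0.1918]
eef_rot: [2.278, -0.001, 1.687]
force: [-1.5, 3.7, 5.0]
grip_width: 0.0172
grip_force: 30.0
```

```bash
cat >> h.py <<'E'
def lev(off=.015):
    p,R,o=pose();b=p-off*R[:,2];H=np.array([.624+.15*.9927-.095*.1207,.013+.15*.1207+.095*.9927,.175]);d=b-H
    u=d[:2]@np.array([.9927,.1207]);return o["time_s"],np.hypot(u,d[2]),np.arctan2(d[2],-u),d[:2]@np.array([-.1207,.9927]),o["force"].round(1),o["grip_width"],o["eef_rot"]
E
python3 -c "
from h import *
print(lev())"
```

```text
(14.6, np.float64(0.24253003143778992), np.float64(0.10977886793267762), np.float64(0.061519575098726034), array([-1.5,  3.7,  5. ]), 0.01721344658432668, array([ 2.27795351e+00, -8.15496042e-04,  1.68749592e+00]))
```

Emit:
jog_arm --pt "0 -0.0065 0.0047 0 0 0 -1" --pt "0 -0.0065 0.0048 0 0 0 -1" --pt "0 -0.0062 0.005 0 0 0 -1" --pt "0 0 0 0 0 0 -1"

```text
time_s: 15.0
ee_pos: [0.5253, 0.1588, 0.1702]
eef_rot: [2.278, -0.006, 1.686]
force: [2.0, 6.6, 7.1]
grip_width: 0.0168
grip_force: 30.0
```

Emit:
jog_arm --pt "0 -0.003 0.0026 0 0 0 -1" --pt "0 0 0 0 0 0 -1" --pt "0 0 0 0 0 0 -1"

```text
time_s: 15.3
ee_pos: [0.5253, 0.1587, 0.1683]
eef_rot: [2.28, -0.004, 1.691]
force: [-1.8, 8.4, 10.6]
grip_width: 0.0171
grip_force: 30.0
```

```bash
python3 -c "
from h import *
print(lev())"
```

```text
(15.3, np.float64(0.24180223589240551), np.float64(0.012632161027687086), np.float64(0.061569694158457096), array([-1.8,  8.4, 10.6]), 0.017092758051524944, array([ 2.27987339, -0.00360766,  1.69082204]))
```

Emit:
jog_arm --pt "0 -0.0023 0.002 0 0 0 -1" --pt "0 0 0 0 0 0 -1" --pt "0 0 0 0 0 0 -1"

```text
time_s: 15.6
ee_pos: [0.5255, 0.1588, 0.1673]
eef_rot: [2.281, -0.005, 1.693]
force: [-13.8, 9.8, 19.4]
grip_width: 0.0172
grip_force: 30.0
```

Emit:
jog_arm --pt "0 -0.0023 0.002 0 0 0 -1" --pt "0 0 0 0 0 0 -1" --pt "0 0 0 0 0 0 -1"

```text
time_s: 15.9
ee_pos: [0.5261, 0.1583, 0.1666]
eef_rot: [2.281, -0.005, 1.693]
force: [-16.7, 8.1, 27.5]
grip_width: 0.0173
grip_force: 30.0
```

Run:
```python
from h import *
print(lev())
a=ctrl.camera("scene")[175:295,295:415,::-1];b=ctrl.camera("wrist")[:,:,::-1]
cv2.imwrite("pics/down.png",np.hstack([cv2.resize(a,(400,400),interpolation=2),cv2.resize(b,(400,250))[:,:400] if 0 else cv2.copyMakeBorder(cv2.resize(b,(400,250)),0,150,0,0,0)]))
```

```text
(15.9, np.float64(0.24100274603805846), np.float64(0.005735701482805052), np.float64(0.06099910482878591), array([-16.7,   8.1,  27.5]), 0.01731062610557543, array([ 2.281019  , -0.0052133 ,  1.69318508]))
```

View pics/down.png

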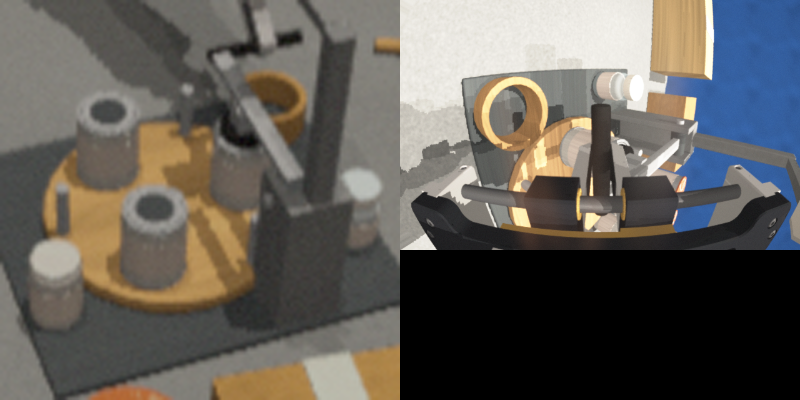

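The pad sits on the tin and the force jumped to 27 N, so the lever is on its bottom stop. Now letting it rise slowly, about 0.25 rad/s.

Emit:
jog_arm --pt "0 0.002 -0.002 0 0 0 -1" --pt "0 0.0025 -0.002 0 0 0 -1" --pt "0 0.0048 -0.0038 0 0 0 -1" --pt "0 0.0048 -0.0037 0 0 0 -1" --pt "0 0.0048 -0.0036 0 0 0 -1"

```text
time_s: 16.5
ee_pos: [0.5272, 0.1579, 0.1896]
eef_rot: [2.283, -0.005, 1.692]
force: [11.9, 7.3, 4.1]
grip_width: 0.0172
grip_force: 30.0
```

Emit:
jog_arm --pt "0 0.0049 -0.0034 0 0 0 -1" --pt "0 0.005 -0.0033 0 0 0 -1" --pt "0 0.0051 -0.0032 0 0 0 -1" --pt "0 0.0051 -0.003 0 0 0 -1" --pt "0 0.0052 -0.0029 0 0 0 -1"

```text
time_s: 17.0
ee_pos: [0.5314, 0.1574, 0.218]
eef_rot: [2.286, -0.003, 1.69]
force: [5.2, 4.2, 2.4]
grip_width: 0.0175
grip_force: 30.0
```

Emit:
jog_arm --pt "0 0.0053 -0.0028 0 0 0 -1" --pt "0 0.0053 -0.0027 0 0 0 -1" --pt "0 0.0054 -0.0026 0 0 0 -1" --pt "0 0.0054 -0.0025 0 0 0 -1" --pt "0 0 0 0 0 0 -1"

```text
time_s: 17.5
ee_pos: [0.5371, 0.1576, 0.2406]
eef_rot: [2.287, -0.003, 1.689]
force: [2.9, 2.6, 0.8]
grip_width: 0.0171
grip_force: 30.0
```

```bash
python3 -c "
from h import *
print(lev())"
```

```text
(17.5, np.float64(0.24221404529745105), np.float64(0.3166022439101701), np.float64(0.059037623528680264), array([2.9, 2.6, 0.8]), 0.017126615729448107, array([ 2.28703336, -0.00291066,  1.68912645]))
```

Emit:
jog_arm --pt "0 0.0055 -0.0022 0 0 0 -1" --pt "0 0.0055 -0.0021 0 0 0 -1" --pt "0 0.0056 -0.002 0 0 0 -1" --pt "0 0.0056 -0.0019 0 0 0 -1" --pt "0 0.0057 -0.0017 0 0 0 -1"

```text
time_s: 18.0
ee_pos: [0.5477, 0.1585, 0.2676]
eef_rot: [2.289, -0.002, 1.689]
force: [1.4, -1.0, -0.6]
grip_width: 0.0173
grip_force: 30.0
```

Emit:
jog_arm --pt "0 0.0057 -0.0016 0 0 0 -1" --pt "0 0.0058 -0.0015 0 0 0 -1" --pt "0 0.0038 -0.001 0 0 0 -1" --pt "0 0 0 0 0 0 -1" --pt "0 0 0 0 0 0 -1"

```text
time_s: 18.5
ee_pos: [0.5546, 0.1593, 0.2818]
eef_rot: [2.288, -0.002, 1.689]
force: [-2.7, -3.6, 2.3]
grip_width: 0.017
grip_force: 30.0
```

```bash
python3 -c "
from h import *
print(lev())"
```

```text
(18.5, np.float64(0.24242903164603186), np.float64(0.5018036126723354), np.float64(0.058582830960914815), array([-2.7, -3.6,  2.3]), 0.017033031394135634, array([ 2.2879366 , -0.00232759,  1.68879852]))
```

The lever is within about 1 mm of its starting height, and the rise took about 2.6 s. Releasing and backing straight out.

Emit:
jog_arm --pt "0 0 0 0 0 0 1" --pt "0 0 0 0 0 0 1" --pt "0 0 0 0 0 0 1" --pt "0 0 0 0 0 0 1" --pt "0 0 0 0 0 0 1"

```text
time_s: 19.0
ee_pos: [0.5546, 0.1595, 0.2817]
eef_rot: [2.288, -0.003, 1.689]
force: [0.6, 0.5, -0.5]
grip_width: 0.0538
grip_force: 0.0
```

Emit:
jog_arm --pt "0 0 0 0 0 0 1" --pt "0 0 0 0 0 0 1" --pt "0 0 -0.02 0 0 0 1" --pt "0 0 -0.03 0 0 0 1" --pt "0 0 -0.03 0 0 0 1"

```text
time_s: 19.5
ee_pos: [0.494, 0.152, 0.3345]
eef_rot: [2.289, -0.002, 1.689]
force: [-0.6, 0.2, -0.2]
grip_width: 0.0924
grip_force: 0.0
```

Emit:
jog_arm --pt "0 0 -0.04 0 0 0 1" --pt "0 0 -0.04 0 0 0 1" --pt "-0.03 0 0 0 0 0 1" --pt "-0.03 0 0 0 0 0 1" --pt "0 0 0 0 0 0 1"

```text
time_s: 20.0
ee_pos: [0.4421, 0.0826, 0.3873]
eef_rot: [2.287, -0.002, 1.686]
force: [0.6, 0.9, 0.1]
grip_width: 0.0942
grip_force: 0.0
```

Run:
```python
from h import *
a=ctrl.camera("scene")[155:295,275:435,::-1];b=ctrl.camera("wrist")[:,:,::-1]
cv2.imwrite("pics/end.png",np.hstack([cv2.resize(a,(400,350),interpolation=2),cv2.copyMakeBorder(cv2.resize(b,(400,250)),0,100,0,0,0)]))
```

```text
(no output)
```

View pics/end.png

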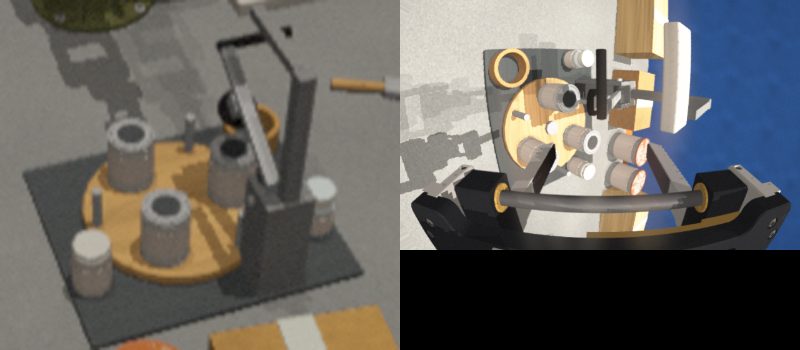

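The lever is up, the tin under the pad has its lid level like the other two, and the arm is clear of everything. Handing in.

```bash
python3 -c "
from station import ctrl
print(ctrl.hand_in())"
```

```text
the job is handed in; nothing more can be done
None
```

The job is handed in: the tin is under the pad with its lid pressed home, the lever is back at its top stop after a held rise of about 2.6 s, and no bystander was seen to move; the hand-in gave no verdict.

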